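# Nest the sample pans with their handles fanned

## Robot

A 6-joint arm with a two-finger parallel gripper is mounted at the origin on a cart in front of the work surface, level with it; the furniture and walls round the work are solid. World frame = base frame: x ahead of the robot, y to its left, z up, the work surface at z = 0. Lengths are in m, angles in rad, forces in N, time in s.
With the tool pointing down it reaches from about 0.35 to 0.975 m from the base axis. Payload 4.9 kg.
Tool frame: the origin (TCP) lies midway between the tips of the shut fingers; the grasp point (between the pads) lies 19 mm behind it; z points along the fingers, y is the direction in which the jaws open and shut (so a half turn about z gives the same grasp; the last joint's range is limited). The gripper opens to 85 mm and grips with 20 to 120 N. Pads are 22 mm wide; open, the fingers measure 114 mm over their backs; the gripper's body (76 mm by 85 mm) begins 54 mm behind the grasp point. The pads swing forward as they close: fully open they stand 13 mm farther back than shut.
Start: joints at [-1.4, 0.053, 1.613, -0, 1.476, -0.119], TCP at [0.179, -0.599, 0.231] pointing down, gripper open.
Joint ranges: [-3.01, 3.01], [-1.01, 2.22], [0.06, 2.58], [-1.02, 4.17], [0.09, 2.62], [-3.14, 3.14]. Speed limits (rad/s): [2.57, 2.57, 3.14, 3.14, 3.14, 3.14].

## Interface

Orientations are given as a rotation vector (axis times angle).
In Python, from station import ctrl gives the robot as it stands.
- The arm moves only by the shell command python3 -m jog 'ROWS' [FORCE]. ROWS is JSON, one flat list of numbers, 7 for each row, row after row: the opening, from 0 (shut) to 1 (fully open), then the shift along the tool's x, y, z in m, then the turn, a rotation vector about the tool's x, y, z in degrees. A call has 1 to 10 rows; each row shifts and turns the commanded pose from where the row before left it, along the tool's axes as they then stand; what a row does not reach is not made up. A row lasts 1/8 s, in which the tool goes at most 62.5 mm and 10.7 degrees, less where a joint would pass 70% of its speed; a pose out of reach is approached as far as the arm can. A call with a gripper value outside its range is refused whole. The fingers move at their own pace and stop on an object; FORCE is the grip in N (left out, the last holds). Time passes only in rows, so rows that do not move let the fingers close. It gives the time, the measured TCP pose, the force and the opening at its end, in the units of the state.
- ctrl.get_obs(): the state, without advancing time (a new reading comes with each control period).
- ctrl.get_image(name): name is "side" or "top" or "wrist"; returns a dict with "image" (420x560x3 uint8, blue, green, red), "camera_matrix" (3x3 intrinsics, pixels), "rvec" (rotation vector, rad) and "tvec" (3), from world to camera coordinates, as OpenCV has them; the wrist camera has in their place "mount" (4x4, takes a point from camera to tool coordinates, whose origin is the TCP and whose axes are the flange's). Camera axes: x right, y down, z forward; pixel columns grow to the right and rows downward; lengths in m; the calibration is good to about 2 mm. The wrist camera is an equidistant fisheye: a pixel r from the principal point sees the ray r / f radians off the axis. A picture is of the moment at which its call begins: read the wrist's pose just before it. There is no depth.
- ctrl.finish_job(): hands the job in, once; it reports no verdict.
Trained networks look in a picture, given as the dict that the camera call returned (one of the last four; its "shot" number tells which), for a name from the list of things; names that differ only in an ending like _2 or _b are one class to them, and where a whole thing is asked for, a point or a joint stands for the part that bears it (a point fixed in the world has none). Each returns a list of dicts, best first, with "p" (0 to 1); they miss things now and then, are a little off and sometimes report something else, mostly with a low value. They report only what shows in the picture. A call takes as long as a camera call.
- ctrl.boxes_of(target, picture): "box" ([centre column, centre row, width, height] in pixels, round what is visible of it).
The state is a dict: "t": time; "q": joint angles; "dq": joint speeds; "effort": joint torques, N m; "tool_pos": TCP position; "tool_rot": TCP orientation; "contact_force": force on the tool from outside, world axes, zero at the start; "wrist_torque": the same for the moment, N m; "opening": finger opening in m.
Only numpy, scipy, OpenCV 4.12 (cv2) and the standard library are available. Lean on these libraries where they do the work, as an engineer would, in place of code of your own. Each camera call takes 0.05 s, during which the arm holds its last target. There are 200 camera calls.

## Task

The middle sample pan sits proud in the large pan with its handle over the large one's: without lifting it out, gently push its handle round clockwise (seen from above) until you feel its rim lugs drop into the notches of the large pan's rim and it sits fully home. Then set the small pan into the middle one in the same way, its handle clockwise of the middle pan's and its lugs dropped fully home too, so that the three handles are fanned. Leave the other things on the desk where they stand.

Things in the scene. Friction and masses are not known exactly. Their poses are not given: they have to be found in the camera images.
- large_pan: Largest of three round bare-metal pans, fixed to the desk: 180 mm across the rim, rim top 81 mm above the desk. Origin on its axis at desk level, z up, +x along its handle (bar 12 x 12 mm, ends 170 mm from the axis, centre line 45 mm above the desk).
- large_rim (a point): Centre of the large pan's mouth, 81 mm above its origin. The top 11 mm of the rim has three notches 22 mm wide, 120 deg apart, hidden under the middle pan's flange. Their place is not measured and differs each time: the middle pan drops in when its handle is somewhere between 25 and 50 deg clockwise (from above) of the large pan's handle.
- middle_pan: Loose middle pan, 0.25 to 0.5 kg, standing level in the large one: body 153 mm across, flange 188 mm across with its underside 60 mm above the origin. Origin: centre of its underside, z up, +x along its handle. Three rounded lugs under the flange, 12 mm wide, 10 mm deep, 120 deg apart. Origin above the large pan's: proud (lugs riding on the rim) 31 mm, home (lugs in the notches) 21 mm.
- middle_handle (a point): Point on the centre line of the middle pan's handle (bar 12 x 12 mm, 94 to 170 mm from the axis), 140 mm from the axis, 64 mm above the pan's origin. Pushed sideways here the pan turns easily (1 to 3 N) until it drops home; then it meets a firm stop. More than 40 N of the fingers on the pan counts as rough.
- middle_rim (a point): Centre of the middle pan's mouth, 83 mm above its origin. The top 11 mm of this rim (137 mm inside, 153 mm outside diameter) has three notches 22 mm wide; the small pan's lugs drop in when its handle is 40 deg (4 deg play either way) clockwise, from above, of the middle pan's handle.
- small_pan: Loose small pan, 0.14 to 0.28 kg, on the desk to the robot's left: body 128 mm across at the top, 112 mm at the foot; flange 160 mm across, 60 to 63 mm above the origin, lugs like the middle pan's under it. Origin: centre of its underside, z up, +x along its handle. Origin above the middle pan's when in it: proud 33 mm, home 23 mm, where it too meets a firm stop.
- small_handle (a point): Point on the centre line of the small pan's handle (bar 12 x 12 mm, 80 to 170 mm from the axis), 140 mm from the axis, 64 mm above the pan's origin.
- jar: Bystander: white capped sample jar, 74 mm in diameter, 87 mm high, standing behind the pans. Origin at the centre of its underside.
- tape: Bystander: roll of packing tape lying flat, 81 mm in diameter, 48 mm high, in front of the pans. Origin at the centre of its underside.
- scoop: Bystander: steel scoop lying at the front right of the desk, 193 mm long, 32 mm high. Origin under its middle.

How it is judged:
By the outcome, as a careful person would: the job done as asked, in the order asked, and still so for the second after the job is handed in, with the robot touching nothing.
It also fails if it takes over 64 s, if anything falls off the work surface, if the arm or the gripper's body presses on something with over 40 N, if the wrist force passes 120 N, or if a joint passes its speed limit or range.

## Working session

There is one attempt and no reset: what is moved stays moved. The work goes in short steps, Python scripts to look and compute and a shell command to move; the robot and the scene stay as the last step left them, time stands still between calls to the robot, and variables do not carry over. Pictures are saved under pics/ and viewed, about 8 in all and at most 12, crops included, and the job is handed in when it is done.

```bash
mkdir -p pics; ls
cat > h.py <<'E'
import numpy as np, cv2
from station import ctrl
from scipy.spatial.transform import Rotation as R
def proj(p,pts):
    return cv2.projectPoints(np.float64(pts).reshape(-1,3),np.float64(p['rvec']),np.float64(p['tvec']),np.float64(p['camera_matrix']),None)[0].reshape(-1,2)
def ray(p,uv,z):
    Rm=cv2.Rodrigues(np.float64(p['rvec']))[0];t=np.float64(p['tvec']).ravel()
    c=-Rm.T@t; d=Rm.T@np.linalg.inv(p['camera_matrix'])@np.array([uv[0],uv[1],1.])
    return c+d*(z-c[2])/d[2]
E
python3 - <<'E'
from h import *
o=ctrl.get_obs(); print({k:np.round(v,3) for k,v in o.items()})
ims=[]
for n in ('top','side'):
    p=ctrl.get_image(n); cv2.imwrite(f'pics/{n}0.png',p['image'])
    Rm=cv2.Rodrigues(np.float64(p['rvec']))[0]; print(n,'cam at',-Rm.T@np.float64(p['tvec']).ravel(), p['camera_matrix'][0][0])
    for t in ('large_pan','middle_pan','middle_handle','small_pan','small_handle','jar','tape','scoop'):
        print(t,[(np.round(b['box']),round(b['p'],2)) for b in ctrl.boxes_of(t,p)[:2]])
E
```

```text
pics
{'t': np.float64(0.0), 'q': array([-1.4  ,  0.053,  1.614,  0.   ,  1.476, -0.119]), 'dq': array([-0.   , -0.001, -0.002,  0.001, -0.002,  0.   ]), 'effort': array([-0.0000e+00, -3.9368e+01, -3.7018e+01, -0.0000e+00,  7.0000e-03,
       -0.0000e+00]), 'tool_pos': array([ 0.178, -0.598,  0.23 ]), 'tool_rot': array([-3.107, -0.453,  0.   ]), 'contact_force': array([-0.161, -0.28 ,  0.345]), 'wrist_torque': array([0.023, 0.012, 0.063]), 'opening': np.float64(0.085)}
top cam at [0.28161508 0.00584857 1.4347026 ] 505.5559908329856
large_pan [(array([316., 207.,  70.,  39.]), 0.71), (array([303., 192., 102.,  66.]), 0.16)]
middle_pan [(array([302., 191.,  98.,  67.]), 0.8)]
middle_handle [(array([304., 194.,  98.,  71.]), 0.95), (array([240., 259.,  30.,  31.]), 0.65)]
small_pan [(array([161., 239.,  54.,  88.]), 0.85), (array([304., 194., 101.,  66.]), 0.64)]
small_handle [(array([158., 238.,  59.,  88.]), 0.86)]
jar [(array([202., 160.,  29.,  28.]), 0.8), (array([304., 192.,  95.,  74.]), 0.51)]
tape [(array([240., 258.,  26.,  34.]), 0.59)]
scoop [(array([413., 234.,  63.,  19.]), 0.92)]
side cam at [ 0.59124184 -1.37201857  0.77465965] 492.6597666904115
large_pan [(array([296., 241.,  59.,  34.]), 0.74)]
middle_pan [(array([296., 218.,  64.,  49.]), 0.8)]
middle_handle [(array([294., 220.,  62.,  49.]), 0.77)]
small_pan [(array([265., 183.,  71.,  27.]), 0.8)]
small_handle [(array([266., 184.,  67.,  26.]), 0.83)]
jar [(array([328., 196.,  22.,  33.]), 0.61)]
tape [(array([243., 212.,  25.,  23.]), 0.82)]
scoop [(array([248., 301.,  23.,  58.]), 0.63), (array([267., 186.,  62.,  30.]), 0.31)]
```

Run:
```python
import cv2,numpy as np
a=cv2.imread('pics/top0.png')[130:310,110:460]
b=cv2.imread('pics/side0.png')[150:340,200:400]
cv2.imwrite('pics/a.png',cv2.resize(a,(784,403),interpolation=2)); cv2.imwrite('pics/b.png',cv2.resize(b,None,fx=3,fy=3,interpolation=2))
```

```text
(no output)
```

View pics/a.png

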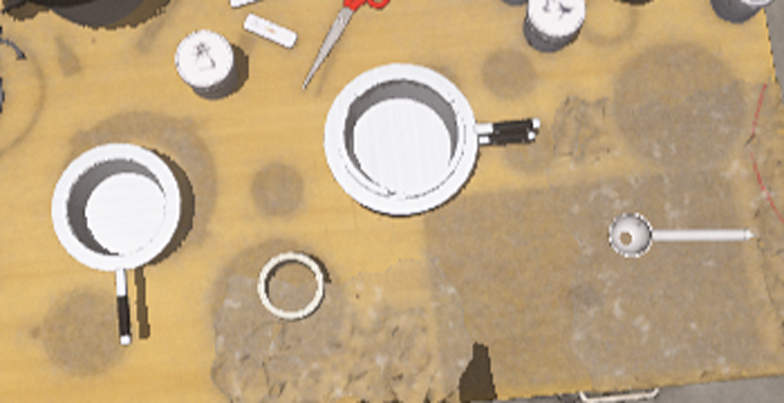

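View pics/b.png

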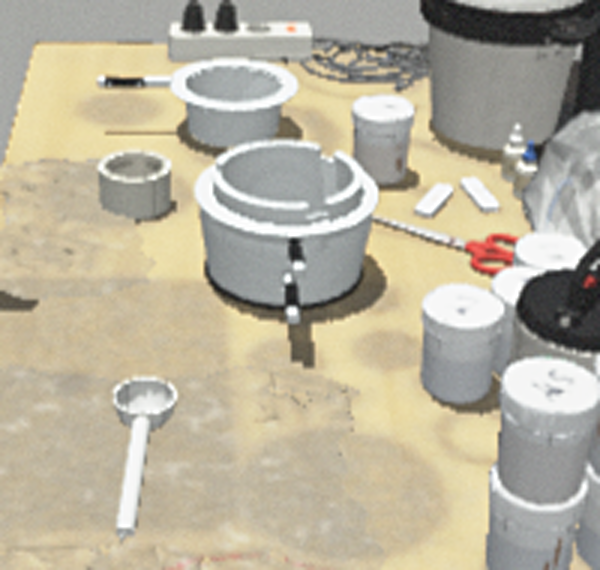

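The top view (crop a) shows +x up and −y to the right. The stacked pans are at about (289,192) px, and both their handles point right (−y), one above the other. The small pan is at about (162,222) px with its handle towards the robot (−x). Clockwise therefore means pushing the middle handle towards the robot. The side view agrees, with the middle pan proud.

Run:
```python
from h import *
from scipy.optimize import least_squares
P={n:ctrl.get_image(n) for n in('top','side')}
# edge-based circle fit: flange outer contour in top view
p=P['top']; g=cv2.cvtColor(p['image'],cv2.COLOR_BGR2HSV)
m=((g[...,1]<60)&(g[...,2]>185)).astype(np.uint8)
def circ(seed,z,r):
    c0=ray(p,seed,z)[:2]; 
    big=cv2.resize(m*255,None,fx=1,fy=1).astype(np.float32)
    def edges(c):
        out=[]
        for a in np.arange(0,2*np.pi,0.06):
            rr=np.arange(r-.025,r+.03,.0007)
            pt=np.c_[c[0]+rr*np.cos(a),c[1]+rr*np.sin(a),0*rr+z]
            uv=proj(p,pt).astype(np.float32)
            v=cv2.remap(big,uv[:,0],uv[:,1],cv2.INTER_LINEAR).ravel()>127
            i=np.where(v)[0]
            if len(i) and i[-1]<len(rr)-1: out.append(pt[i[-1],:2])
        return np.array(out)
    c=c0
    for _ in range(4):
        e=edges(c); s=least_squares(lambda q:np.hypot(*(e-q[:2]).T)-q[2],[*c,r],loss='soft_l1',f_scale=.001); c=s.x[:2]
    return s.x,len(e)
for n,seed,z,r in(('mid',(289,192),.094,.094),('small',(161.8,222),.063,.080)):
    x,k=circ(seed,z,r); print(n,np.round(x,4),k)
    for t,uv,zz in((('mh tip',(350,187),.095),('lh tip',(349,190.5),.045)) if n=='mid' else (('sh tip',(165.8,283),.064),)):
        q=ray(p,uv,zz)[:2]-x[:2]; print(t,np.round(q,3),np.hypot(*q),np.degrees(np.arctan2(q[1],q[0])))
for t in('tape','jar'):
    b=ctrl.boxes_of(t,p)[0]['box']; print(t,ray(p,b[:2],.05))
a=p['image'][165:215,315:365]; b=P['side']['image'][215:265,275:325]
cv2.imwrite('pics/c.png',cv2.resize(np.hstack([a,b]),(800,400),interpolation=0))
```

```text
mid [ 0.5941 -0.0214  0.0937] 105
mh tip [ 0.006 -0.167] 0.16747906136370577 -87.82732035690583
lh tip [ 0.008 -0.171] 0.17148861102089555 -87.25863595985795
small [0.5234 0.3315 0.0796] 103
sh tip [-0.168 -0.016] 0.16882099266313552 -174.59172384654664
tape [0.41699427 0.11658007 0.05      ]
jar [0.70081819 0.21802097 0.05      ]
```

View pics/c.png

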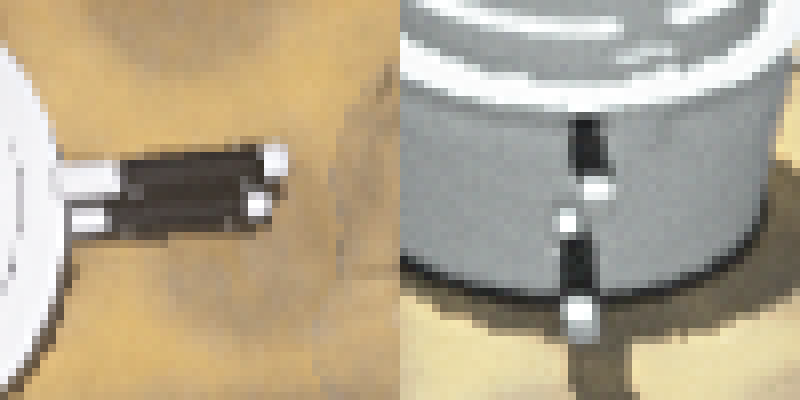

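Both circle fits match the known radii. Middle pan axis is (0.594, −0.021) with its handle at about −86°; the large handle is at about −87°. Small pan is at (0.523, 0.332) with its handle at about −175°. Next I work out the first approach, with the fingers shut beside the middle handle.

```bash
cat >> h.py <<'E'
def go(pos,yaw):
    """tool-frame shift (m) and z turn (deg) from the measured pose to pos with tool-x at world yaw (deg), pointing down"""
    o=ctrl.get_obs(); M=R.from_rotvec(o['tool_rot']).as_matrix()
    y0=np.degrees(np.arctan2(M[1,0],M[0,0])); d=M.T@(np.array(pos)-o['tool_pos'])
    print('yaw',round(y0,1),'tilt z',np.round(M[:,2],3),'shift',np.round(d,4),'turn z',round((y0-yaw+180)%360-180,2),'at',np.round(o['tool_pos'],4),'F',np.round(o['contact_force'],1))
E
python3 -c "
from h import *
go((.634,-.159,.2),4)"
```

```text
yaw 16.6 tilt z [-0.  0. -1.] shift [ 0.5621 -0.2914  0.0313] turn z 12.6 at [ 0.1786 -0.5989  0.2313] F [-0.5  0.7 -0.4]
```

```bash
python3 -m jog '[0,0.054,-0.028,0.003,0,0,0, 0,0.054,-0.028,0.003,0,0,0, 0,0.054,-0.028,0.003,0,0,0, 0,0.054,-0.028,0.003,0,0,0, 0,0.054,-0.028,0.003,0,0,0, 0,0.054,-0.028,0.003,0,0,0, 0,0.054,-0.028,0.003,0,0,0, 0,0.054,-0.028,0.003,0,0,0, 0,0.054,-0.028,0.003,0,0,6.3, 0,0.054,-0.028,0.003,0,0,6.3]'; python3 -c "
from h import *
go((.634,-.159,.073),4)"
```

```text
t: 2.35
tool_pos: [0.6218, -0.1797, 0.2015]
tool_rot: [3.139, 0.105, 0.001]
contact_force: [-0.1, -0.5, 0.5]
opening: -0.0001
yaw 3.8 tilt z [ 0.001 -0.    -1.   ] shift [ 0.0135 -0.0199  0.1285] turn z -0.18 at [ 0.6218 -0.1797  0.2015] F [-0.1 -0.5  0.5]
```

```bash
python3 -m jog '[0,0.007,-0.01,0,0,0,0, 0,0.006,-0.01,0,0,0,0, 0,0,0,0.05,0,0,0, 0,0,0,0.05,0,0,0, 0,0,0,0.028,0,0,0, 0,0,0,0,0,0,0]'
python3 - <<'E'
from h import *
go((.634,-.159,.073),4)
p=ctrl.get_image('top');q=ctrl.get_image('side')
a=p['image'][155:225,300:370]; b=q['image'][200:270,265:335]
cv2.imwrite('pics/d.png',cv2.resize(np.hstack([a,b]),(800,400),interpolation=2))
E
```

```text
t: 3.1
tool_pos: [0.6291, -0.1606, 0.0703]
tool_rot: [-3.137, -0.107, 0.009]
contact_force: [-0.6, -0.3, 0.8]
opening: -0.0
yaw 3.9 tilt z [-0.006  0.002 -1.   ] shift [ 0.005  -0.0013 -0.0028] turn z -0.07 at [ 0.6291 -0.1606  0.0703] F [-0.6 -0.3  0.8]
```

View pics/d.png

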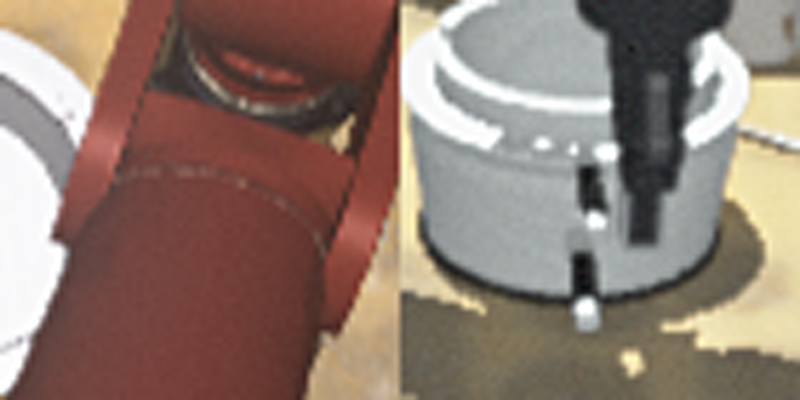

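The side view shows the finger just on the +x side of the middle handle, at the right height. I start the push along the arc.

```bash
python3 -m jog '[0,-0.005,0,0,0,0,0, 0,-0.004,0,0,0,0,0, 0,-0.005,0,0,0,0,2.05, 0,-0.005,0,0,0,0,2.05, 0,-0.005,0,0,0,0,2.05, 0,-0.005,0,0,0,0,2.05, 0,-0.005,0,0,0,0,2.05, 0,-0.005,0,0,0,0,2.05, 0,-0.005,0,0,0,0,2.05, 0,-0.005,0,0,0,0,2.05]'
cat >> h.py <<'E'
C=np.array([.5941,-.0214])
def st():
    o=ctrl.get_obs(); v=o['tool_pos'][:2]-C; a=np.degrees(np.arctan2(v[1],v[0])); M=R.from_rotvec(o['tool_rot']).as_matrix()
    print('tcp angle',round(a,1),'r',round(np.hypot(*v),4),'yaw',round(np.degrees(np.arctan2(M[1,0],M[0,0])),1),'F tool',np.round(M.T@o['contact_force'],1),'z',round(o['tool_pos'][2],4))
E
python3 -c "
from h import *
st()"
```

```text
t: 4.45
tool_pos: [0.5828, -0.1589, 0.0732]
tool_rot: [3.123, -0.343, -0.0]
contact_force: [1.4, -0.8, 0.7]
opening: -0.0002
tcp angle -94.7 r 0.1379 yaw -12.5 F tool [ 1.5  0.5 -0.7] z 0.0732
```

```bash
python3 -m jog '[0,-0.005,0,0,0,0,2.05, 0,-0.005,0,0,0,0,2.05, 0,-0.005,0,0,0,0,2.05, 0,-0.005,0,0,0,0,2.05]'; python3 -c "
from h import *
st()"; python3 -m jog '[0,-0.003,0,0,0,0,1.2, 0,-0.003,0,0,0,0,1.2, 0,-0.002,0,0,0,0,0.8]'; python3 -c "
from h import *
st()"
```

```text
t: 4.95
tool_pos: [0.5637, -0.1535, 0.0733]
tool_rot: [3.09, -0.565, 0.0]
contact_force: [1.0, -1.4, -0.1]
opening: -0.0002
tcp angle -103.0 r 0.1355 yaw -20.7 F tool [1.5 1.  0.1] z 0.0733
t: 5.32
tool_pos: [0.5564, -0.1506, 0.0733]
tool_rot: [3.074, -0.649, 0.0]
contact_force: [0.8, -2.3, -0.6]
opening: -0.0001
tcp angle -106.3 r 0.1346 yaw -23.8 F tool [1.7 1.8 0.6] z 0.0733
```

```bash
python3 -m jog '[0,-0.003,0,0,0,0,1.2, 0,-0.003,0,0,0,0,1.2, 0,-0.002,0,0,0,0,0.8]'; python3 -c "
from h import *
st()"
```

```text
t: 5.7
tool_pos: [0.5491, -0.1472, 0.0733]
tool_rot: [-3.054, 0.735, 0.0]
contact_force: [0.4, -1.0, 0.3]
opening: -0.0001
tcp angle -109.7 r 0.1336 yaw -27.1 F tool [ 0.9  0.7 -0.3] z 0.0733
```

```bash
for i in 1; do python3 -m jog '[0,-0.003,0,0,0,0,1.2, 0,-0.003,0,0,0,0,1.2, 0,-0.002,0,0,0,0,0.8]'; python3 -c "
from h import *
st()"; done
```

```text
t: 6.08
tool_pos: [0.542, -0.1434, 0.0733]
tool_rot: [3.033, -0.82, -0.0]
contact_force: [0.9, -1.3, -0.5]
opening: 0.0003
tcp angle -113.1 r 0.1326 yaw -30.3 F tool [1.4 0.7 0.5] z 0.0733
```

```bash
python3 -m jog '[0,-0.003,0,0,0,0,1.2, 0,-0.003,0,0,0,0,1.2, 0,-0.002,0,0,0,0,0.8]'; python3 -c "
from h import *
st()"
```

```text
t: 6.45
tool_pos: [0.5352, -0.1392, 0.0733]
tool_rot: [-3.008, 0.904, 0.0]
contact_force: [0.1, 0.3, -0.0]
opening: -0.0002
tcp angle -116.6 r 0.1317 yaw -33.5 F tool [-0.1 -0.4  0. ] z 0.0733
```

```bash
python3 -m jog '[0,-0.003,0,0,0,0,1.2, 0,-0.002,0,0,0,0,0.8]'; python3 -c "
from h import *
st()"
```

```text
t: 6.7
tool_pos: [0.5309, -0.1362, 0.0731]
tool_rot: [-2.992, 0.956, 0.001]
contact_force: [0.3, -0.7, -0.3]
opening: 0.0001
tcp angle -118.8 r 0.131 yaw -35.5 F tool [0.7 0.4 0.3] z 0.0731
```

```bash
python3 -m jog '[0,-0.002,0,0,0,0,0.8, 0,-0.001,0,0,0,0,0.4]'
python3 - <<'E'
from h import *
st()
p=ctrl.get_image('side')
cv2.imwrite('pics/e.png',cv2.resize(p['image'][185:285,240:340],(600,600),interpolation=2))
E
```

```text
t: 6.95
tool_pos: [0.5286, -0.1346, 0.0732]
tool_rot: [-2.982, 0.987, 0.001]
contact_force: [-0.6, 0.0, 0.2]
opening: 0.0001
tcp angle -120.1 r 0.1308 yaw -36.6 F tool [-0.5  0.3 -0.2] z 0.0732
```

View pics/e.png

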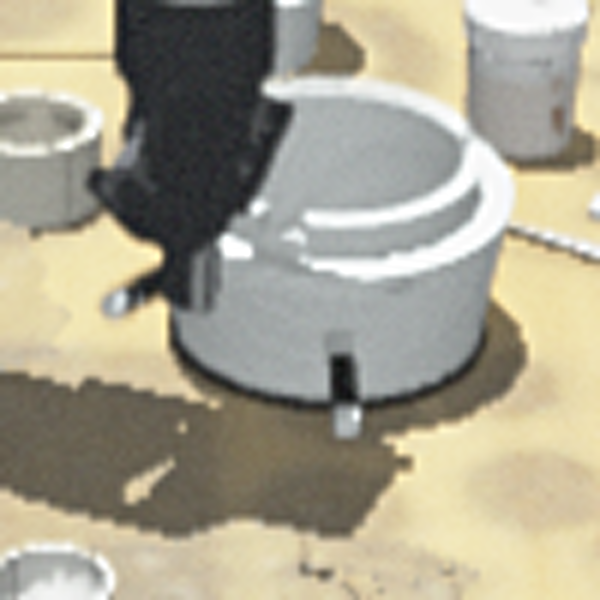

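The right edge of the flange is about 3.4 px lower than before, which is about 10 mm, and the push force has gone to zero. So the pan appears to have dropped. I push gently on to feel the stop.

```bash
python3 -m jog '[0,-0.002,0,0,0,0,0.8, 0,-0.002,0,0,0,0,0.8]'; python3 -c "
from h import *
st()"
```

```text
t: 7.25
tool_pos: [0.5256, -0.1325, 0.0734]
tool_rot: [2.968, -1.029, 0.001]
contact_force: [-0.2, -0.5, 0.4]
opening: -0.0002
tcp angle -121.7 r 0.1305 yaw -38.2 F tool [ 0.2  0.5 -0.4] z 0.0734
```

```bash
python3 -m jog '[0,-0.002,0,0,0,0,0.8, 0,-0.002,0,0,0,0,0.8]'; python3 -c "
from h import *
st()"
```

```text
t: 7.5
tool_pos: [0.5224, -0.1299, 0.0733]
tool_rot: [2.953, -1.071, 0.0]
contact_force: [0.5, -0.4, -0.6]
opening: 0.0001
tcp angle -123.5 r 0.1301 yaw -39.9 F tool [0.7 0.  0.6] z 0.0733
```

```bash
python3 -m jog '[0,-0.002,0,0,0,0,0.8, 0,-0.002,0,0,0,0,0.8]'; python3 -c "
from h import *
st()"
```

```text
t: 7.75
tool_pos: [0.5197, -0.1273, 0.0734]
tool_rot: [-2.938, 1.112, -0.002]
contact_force: [2.4, -0.9, -1.2]
opening: 0.0
tcp angle -125.1 r 0.1295 yaw -41.5 F tool [ 2.4 -0.9  1.2] z 0.0734
```

```bash
python3 -m jog '[0,-0.002,0,0,0,0,0.8, 0,-0.001,0,0,0,0,0.4]'; python3 -c "
from h import *
st()"
```

```text
t: 8.0
tool_pos: [0.5191, -0.1269, 0.074]
tool_rot: [2.925, -1.141, 0.011]
contact_force: [8.2, -6.9, -5.8]
opening: -0.0
tcp angle -125.4 r 0.1294 yaw -42.6 F tool [10.7 -0.5  5.9] z 0.074
```

Firm stop at about 10.7 N along the push. I back off, rise and head for the small pan.

```bash
python3 -m jog '[0,0.012,0,0,0,0,0, 0,0.01,0,-0.02,0,0,0, 0,0,0,-0.06,0,0,0, 0,0,0,-0.06,0,0,0, 0,0,0,-0.04,0,0,0]'; python3 -c "
from h import *
go((.414,.321,.22),5.4)"
```

```text
t: 8.62
tool_pos: [0.5345, -0.1408, 0.2588]
tool_rot: [-2.927, 1.141, -0.008]
contact_force: [0.3, -0.6, -0.8]
opening: -0.0002
yaw -42.6 tilt z [ 0.005 -0.002 -1.   ] shift [-0.4015 -0.2583  0.0374] turn z -48.01 at [ 0.5345 -0.1408  0.2588] F [ 0.3 -0.6 -0.8]
```

```bash
python3 -m jog '[0.6,-0.05,-0.032,0,0,0,0, 0.6,-0.05,-0.032,0,0,0,0, 0.6,-0.05,-0.032,0,0,0,0, 0.6,-0.05,-0.032,0,0,0,0, 0.6,-0.05,-0.032,0,0,0,0, 0.6,-0.05,-0.032,0,0,0,0, 0.6,-0.05,-0.032,0,0,0,0, 0.6,-0.05,-0.032,0.03,0,0,0]'; python3 -m jog '[0.6,0,0,0,0,0,-9.6, 0.6,0,0,0,0,0,-9.6, 0.6,0,0,0,0,0,-9.6, 0.6,0,0,0,0,0,-9.6, 0.6,0,0,0,0,0,-9.6, 0.6,0,0,0,0,0,0]'
python3 - <<'E'
from h import *
go((.414,.321,.045),5.4)
o=ctrl.get_obs(); w=ctrl.get_image('wrist'); p=ctrl.get_image('top'); q=ctrl.get_image('side')
print(np.round(w['mount'],3).tolist(), np.round(w['camera_matrix'],1).tolist())
np.save('w.npy',[w,o],allow_pickle=True)
cv2.imwrite('pics/top1.png',p['image']);cv2.imwrite('pics/side1.png',q['image'])
a=cv2.resize(w['image'],(400,300)); b=cv2.resize(p['image'][150:270,210:370],(400,300),interpolation=2); c=cv2.resize(q['image'][170:260,220:340],(400,300),interpolation=2)
cv2.imwrite('pics/f.png',np.vstack([np.hstack([a,b]),np.hstack([c,c*0])]))
E
```

```text
t: 9.62
tool_pos: [0.4143, 0.3185, 0.2297]
tool_rot: [-2.922, 1.138, -0.008]
contact_force: [1.0, -1.1, 0.6]
opening: 0.0513
t: 10.38
tool_pos: [0.4135, 0.3157, 0.2265]
tool_rot: [-3.138, -0.145, -0.001]
contact_force: [0.4, 0.6, 0.1]
opening: 0.0513
yaw 5.3 tilt z [ 0.001  0.001 -1.   ] shift [ 0.0008 -0.0052  0.1815] turn z -0.12 at [0.4135 0.3157 0.2265] F [0.4 0.6 0.1]
[[0.0, -0.965, -0.262, 0.067], [1.0, 0.0, 0.0, 0.001], [-0.0, -0.262, 0.965, -0.142], [0.0, 0.0, 0.0, 1.0]] [[325.2, 0.0, 279.5], [0.0, 325.2, 211.2], [0.0, 0.0, 1.0]]
```

View pics/f.png

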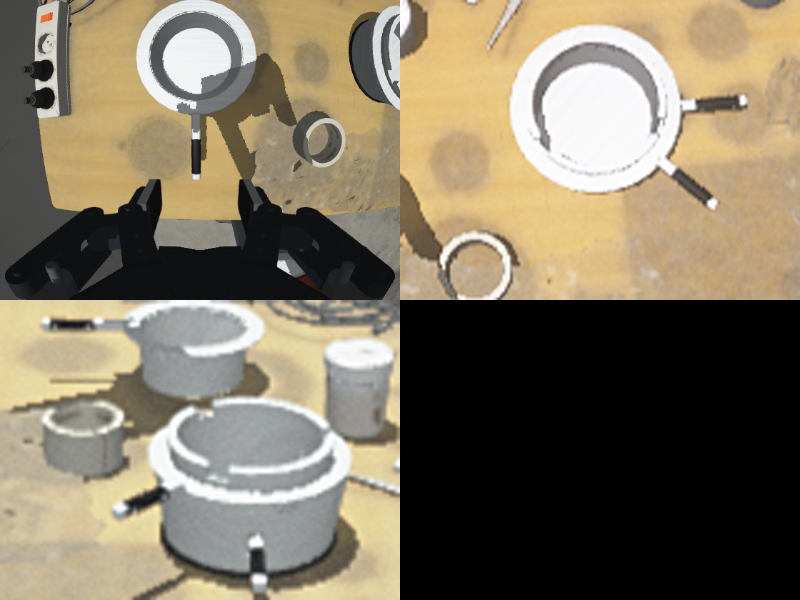

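Wrist view: the small handle is straight, near column 196, tip at (196,178) and base at (196,112), so it lines up with the tool's x. Top view: the middle handle is fanned about 40° from the large one. Side view: the pan sits lower. Now the exact numbers.

```bash
cat >> h.py <<'E'
from scipy.optimize import least_squares
def circ(p,m,c,z,r):
    for _ in range(4):
        e=[]
        for a in np.arange(0,2*np.pi,.06):
            rr=np.arange(r-.025,r+.03,.0007); pt=np.c_[c[0]+rr*np.cos(a),c[1]+rr*np.sin(a),0*rr+z]
            uv=proj(p,pt).astype(np.float32); v=cv2.remap(m,uv[:,0],uv[:,1],1).ravel()>127
            i=np.where(v)[0]
            if len(i) and i[-1]<len(rr)-1: e.append(pt[i[-1],:2])
        e=np.array(e); s=least_squares(lambda q:np.hypot(*(e-q[:2]).T)-q[2],[*c,r],loss='soft_l1',f_scale=.001); c=s.x[:2]
    return s.x
def white(im,s=60,v=185):
    g=cv2.cvtColor(im,cv2.COLOR_BGR2HSV); return (((g[...,1]<s)&(g[...,2]>v))*255).astype(np.float32)
def wray(w,o,uv,z):
    K=np.array(w['camera_matrix']); x=(uv[0]-K[0,2])/K[0,0]; y=(uv[1]-K[1,2])/K[1,1]; t=np.hypot(x,y)
    d=np.array([x/t*np.sin(t),y/t*np.sin(t),np.cos(t)]); Mt=np.array(w['mount']); T=R.from_rotvec(o['tool_rot']).as_matrix()
    c=T@Mt[:3,3]+o['tool_pos']; d=T@Mt[:3,:3]@d; return c+d*(z-c[2])/d[2]
E
python3 - <<'E'
from h import *
w,o=np.load('w.npy',allow_pickle=True)
for uv in((274.4,157),(274.4,200),(274.4,248)): print('small handle',np.round(wray(w,o,uv,.067),4))
p=ctrl.get_image('top'); m=white(p['image'])
for z in(.084,.094):
  x=circ(p,m,C,z,.094); print('mid',z,np.round(x,4))
  for uv in((335.2,231.2),(325,222.7)):
    q=ray(p,uv,z+.002)[:2]-x[:2]; print(np.hypot(*q),np.degrees(np.arctan2(q[1],q[0])))
# height from side view: fit z of flange
q=ctrl.get_image('side'); m=white(q['image'])
for n,x in(('mid',circ(p,white(p['image']),C,.084,.094)[:2]),):
  from numpy import cos,sin
  # rightmost/leftmost flange silhouette rows: bottom edge of white flange near the camera
  cam=-cv2.Rodrigues(np.float64(q['rvec']))[0].T@np.float64(q['tvec']).ravel()
  g=q['image'].astype(int).sum(2)
  for a in(-30,-10,-75):
    zz=np.arange(.06,.12,.002); uv=proj(q,np.c_[np.full_like(zz,x[0]+.094*cos(np.radians(a))),np.full_like(zz,x[1]+.094*sin(np.radians(a))),zz]).astype(np.float32)
    v=cv2.remap(g.astype(np.float32),uv[:,0],uv[:,1],1).ravel(); print(a,[(round(z*1000),int(s)) for z,s in zip(zz,v)])
E
```

```text
small handle [0.4502 0.3231 0.067 ]
small handle [0.4093 0.3194 0.067 ]
small handle [0.3604 0.3151 0.067 ]
mid 0.084 [ 0.592  -0.0192  0.0939]
0.16682542200159375 -131.5275597272104
0.13119055615863598 -131.3768656076342
mid 0.094 [ 0.5897 -0.019   0.0932]
0.1655801293240907 -131.52726615256395
0.13020948163279386 -131.37648261115993
-30 [(60, 406), (62, 404), (64, 401), (66, 393), (68, 392), (70, 398), (72, 391), (74, 386), (76, 395), (78, 401), (80, 404), (82, 500), (84, 605), (86, 679), (88, 734), (90, 742), (92, 743), (94, 741), (96, 741), (98, 743), (100, 745), (102, 746), (104, 747), (106, 746), (108, 744), (110, 742), (112, 740), (114, 739), (116, 739), (118, 741)]
-10 [(60, 568), (62, 568), (64, 575), (66, 536), (68, 475), (70, 396), (72, 375), (74, 508), (76, 600), (78, 642), (80, 651), (82, 650), (84, 665), (86, 679), (88, 679), (90, 686), (92, 696), (94, 688), (96, 676), (98, 656), (100, 639), (102, 624), (104, 597), (106, 560), (108, 446), (110, 364), (112, 320), (114, 357), (116, 419), (118, 439)]
-75 [(60, 466), (62, 463), (64, 464), (66, 465), (68, 467), (70, 467), (72, 466), (74, 467), (76, 459), (78, 445), (80, 442), (82, 481), (84, 633), (86, 715), (88, 748), (90, 757), (92, 739), (94, 646), (96, 549), (98, 446), (100, 457), (102, 468), (104, 469), (106, 465), (108, 459), (110, 481), (112, 545), (114, 673), (116, 699), (118, 686)]
```

The middle pan is home: its flange underside reads about 82–84 mm (81 home, 91 proud) and its handle is at −131.5°. The small pan should therefore end at −171.5°. I grasp the small handle about 103 mm from its axis.

```bash
python3 -m jog '[0.6,0.0075,-0.005,0.05,0,0,0, 0.6,0,0,0.05,0,0,0, 0.6,0,0,0.05,0,0,0, 0.6,0,0,0.03,0,0,0, 0.6,0,0,0.001,0,0,0, 0,0,0,0,0,0,0, 0,0,0,0,0,0,0, 0,0,0,0,0,0,0, 0,0,0,0,0,0,0, 0,0,0,0,0,0,0]' 60; python3 -c "
from h import *
go((.421,.3205,.045),5.1)"; python3 -m jog '[0,0,0,0,0,0,0, 0,0,0,-0.01,0,0,0, 0,0,0,-0.02,0,0,0, 0,0,0,0,0,0,0]';  python3 - <<'E'
from h import *
go((.421,.3205,.045),5.1)
print(ctrl.get_obs()['wrist_torque'])
q=ctrl.get_image('side');w=ctrl.get_image('wrist')
a=cv2.resize(w['image'],(400,300)); c=cv2.resize(q['image'][150:240,220:340],(400,300),interpolation=2)
cv2.imwrite('pics/g.png',np.hstack([a,c]))
E
```

```text
t: 11.88
tool_pos: [0.4212, 0.3219, 0.0461]
tool_rot: [-3.137, -0.148, -0.004]
contact_force: [-2.2, -0.9, 5.9]
opening: 0.0108
yaw 5.4 tilt z [ 0.003  0.002 -1.   ] shift [-0.0003  0.0014  0.0011] turn z 0.3 at [0.4212 0.3219 0.0461] F [-2.2 -0.9  5.9]
t: 12.38
tool_pos: [0.4211, 0.3218, 0.0759]
tool_rot: [-3.136, -0.148, -0.005]
contact_force: [0.7, 0.1, -1.2]
opening: 0.0109
yaw 5.4 tilt z [ 0.003  0.002 -1.   ] shift [-0.0004  0.0013  0.0309] turn z 0.3 at [0.4211 0.3218 0.0759] F [ 0.7  0.1 -1.2]
[0.0148417 0.1070503 0.007854 ]
```

View pics/g.png

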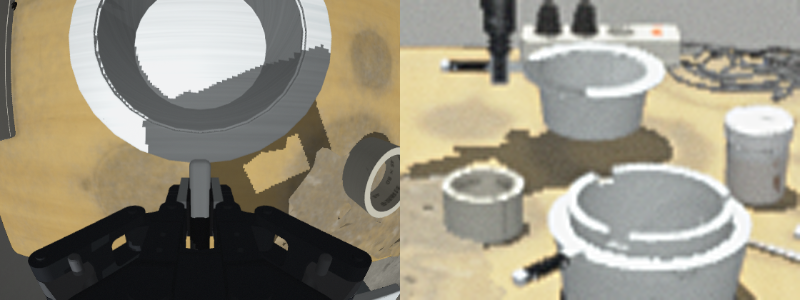

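Grasped and lifted level, opening 10.9 mm, with no sag of the handle visible. I carry it over the middle pan with its handle about 25° clockwise of the middle handle (−157°), so it first sits proud.

```bash
python3 -m jog '[0,0,0,-0.03,0,0,0, 0,0,0,-0.05,0,0,0, 0,0,0,-0.045,0,0,0, 0,0,0,0,0,0,-6, 0,0,0,0,0,0,-6, 0,0,0,0,0,0,-5.6, 0,0,0,0,0,0,0]'; python3 -c "
from h import *
go((.4975,-.0596,.2),23)"
```

```text
t: 13.35
tool_pos: [0.4195, 0.3208, 0.1978]
tool_rot: [3.078, 0.625, -0.003]
contact_force: [-0.2, -0.2, -1.4]
opening: 0.0105
yaw 22.9 tilt z [-0.002 -0.001 -1.   ] shift [-0.0764  0.3807 -0.0019] turn z -0.06 at [0.4195 0.3208 0.1978] F [-0.2 -0.2 -1.4]
```

```bash
python3 -m jog '[0,-0.004,0.02,0,0,0,0, 0,-0.008,0.04,0,0,0,0, 0,-0.01,0.05,0,0,0,0, 0,-0.01,0.05,0,0,0,0, 0,-0.01,0.05,0,0,0,0, 0,-0.01,0.05,0,0,0,0, 0,-0.01,0.05,0,0,0,0, 0,-0.008,0.04,0,0,0,0, 0,-0.006,0.03,0,0,0,0, 0,0,0,0,0,0,0]'
python3 - <<'E'
from h import *
go((.4975,-.0596,.2),23)
p=ctrl.get_image('top');q=ctrl.get_image('side');o=ctrl.get_obs();w=ctrl.get_image('wrist')
np.save('w.npy',[w,o],allow_pickle=True)
x=circ(p,white(p['image']),(.592,-.0195),.2-.046+.063,.08); print('small axis from top',np.round(x,4))
a=cv2.resize(p['image'][130:250,210:370],(400,300),interpolation=2); c=cv2.resize(q['image'][150:240,220:340],(400,300),interpolation=2)
cv2.imwrite('pics/i.png',np.hstack([a,c]))
E
```

```text
t: 14.6
tool_pos: [0.4985, -0.06, 0.1984]
tool_rot: [-3.08, -0.619, 0.002]
contact_force: [0.4, 0.1, -1.3]
opening: 0.0108
yaw 22.7 tilt z [-0.001  0.    -1.   ] shift [-0.0007 -0.0007 -0.0016] turn z -0.27 at [ 0.4985 -0.06    0.1984] F [ 0.4  0.1 -1.3]
small axis from top [ 0.5768 -0.0205  0.0914]
```

View pics/i.png

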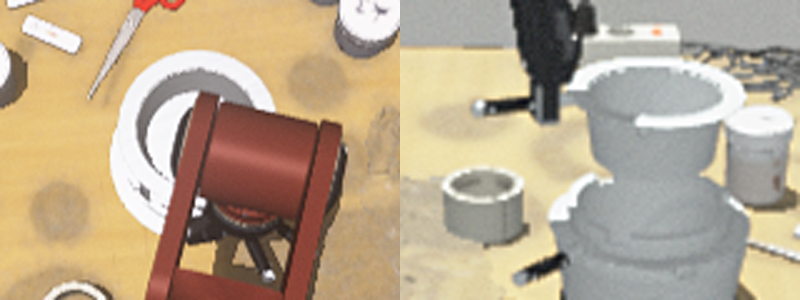

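Run:
```python
from h import *
p=ctrl.get_image('top');q=ctrl.get_image('side')
t=np.linspace(0,2*np.pi,720)
c=np.array([.4985,-.06])+.1027*np.array([np.cos(np.radians(22.7)),np.sin(np.radians(22.7))]); print('expected axis',c)
z=.1984-.0461+.063
def ring(c,r,z): return np.c_[c[0]+r*np.cos(t),c[1]+r*np.sin(t),0*t+z]
u=proj(q,ring(c,.08,z)); print('side small L/R/top',u[:,0].min(),u[:,0].max(),u[:,1].min(),u[:,1].max())
u=proj(q,ring((.592,-.0195),.094,.084)); print('side mid L/R',u[:,0].min(),u[:,0].max())
# top: edge on clean arc, world angles 0..75 deg
m=white(p['image']); e=[]
for a in np.radians(np.arange(-20,80,3)):
    rr=np.arange(.06,.1,.0005); pt=np.c_[c[0]+rr*np.cos(a),c[1]+rr*np.sin(a),0*rr+z]
    uv=proj(p,pt).astype(np.float32); v=cv2.remap(m,uv[:,0],uv[:,1],1).ravel()>127
    i=np.where(v)[0]; 
    if len(i) and i[-1]<len(rr)-1: e.append((np.degrees(a),rr[i[-1]]))
print(np.round(e,4).tolist())
im=q['image'].copy(); 
for uv in proj(q,ring(c,.08,z)): cv2.circle(im,tuple(int(round(k*16)) for k in uv),4,(0,0,255),-1,shift=4)
im2=p['image'].copy()
for uv in proj(p,ring(c,.08,z)): cv2.circle(im2,tuple(int(round(k*16)) for k in uv),4,(0,0,255),-1,shift=4)
cv2.imwrite('pics/j.png',np.hstack([cv2.resize(im[155:215,255:335],(400,300),interpolation=2),cv2.resize(im2[140:230,245:365],(400,300),interpolation=2)]))
```

```text
expected axis [ 0.59324466 -0.02036745]
side small L/R/top 269.1017677397608 323.15897576684966 166.6249185309317 187.44495770223736
side mid L/R 263.66631181513065 324.76079955873166
[[-20.0, 0.078], [-17.0, 0.079], [-14.0, 0.0785], [-11.0, 0.0775], [-8.0, 0.079], [-5.0, 0.0795], [-2.0, 0.079], [1.0, 0.0795], [4.0, 0.0795], [7.0, 0.08], [10.0, 0.079], [13.0, 0.079], [16.0, 0.0805], [19.0, 0.079], [22.0, 0.0805], [25.0, 0.08], [28.0, 0.079], [31.0, 0.08], [34.0, 0.081], [37.0, 0.0805], [40.0, 0.0815], [43.0, 0.0815], [46.0, 0.0815], [49.0, 0.0815], [52.0, 0.082], [55.0, 0.0815], [58.0, 0.0815], [61.0, 0.082], [64.0, 0.0825], [67.0, 0.082], [70.0, 0.082], [73.0, 0.0825], [76.0, 0.082], [79.0, 0.081]]
```

View pics/j.png

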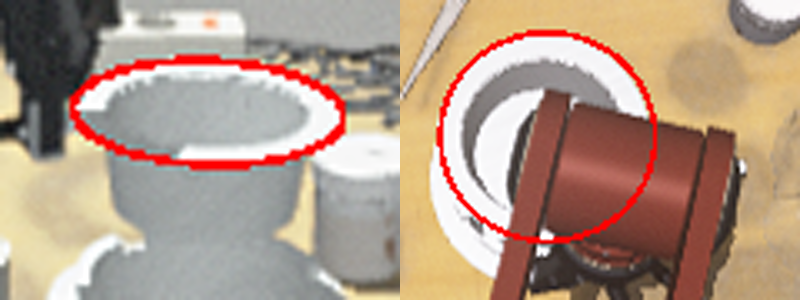

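The overlay fits within about 2 mm and the pan is level. I lower it in stages, watching the force.

```bash
python3 -m jog '[0,-0.001,0.001,0.02,0,0,0, 0,0,0,0.025,0,0,0, 0,0,0,0.02,0,0,0, 0,0,0,0.015,0,0,0, 0,0,0,0.008,0,0,0, 0,0,0,0,0,0,0]'; python3 -m jog '[0,0,0,0.003,0,0,0, 0,0,0,0.003,0,0,0, 0,0,0,0,0,0,0]'
```

```text
t: 15.6
tool_pos: [0.4978, -0.0594, 0.1105]
tool_rot: [-3.078, -0.627, 0.002]
contact_force: [0.3, 0.5, -0.8]
opening: 0.0111
t: 15.98
tool_pos: [0.4981, -0.0596, 0.1052]
tool_rot: [3.078, 0.626, 0.0]
contact_force: [0.3, -0.0, -1.0]
opening: 0.0111
```

```bash
python3 -m jog '[0,0,0,0.003,0,0,0, 0,0,0,0.001,0,0,0, 0,0,0,0,0,0,0]'; python3 -m jog '[0,0,0,0.0015,0,0,0, 0,0,0,0,0,0,0]'
```

```text
t: 16.35
tool_pos: [0.4982, -0.0596, 0.1012]
tool_rot: [3.078, 0.626, 0.0]
contact_force: [0.0, 0.9, 0.0]
opening: 0.0106
t: 16.6
tool_pos: [0.4984, -0.0597, 0.1002]
tool_rot: [3.078, 0.626, 0.001]
contact_force: [-1.7, 0.7, 1.3]
opening: 0.0108
```

Contact came at z = 0.1005, as expected for proud. I open the fingers a little so they straddle the handle, and lower 6 mm.

```bash
python3 -m jog '[0.3,0,0,0,0,0,0, 0.3,0,0,0,0,0,0, 0.3,0,0,0,0,0,0, 0.3,0,0,0.003,0,0,0, 0.3,0,0,0.003,0,0,0, 0.3,0,0,0,0,0,0]'
python3 - <<'E'
from h import *
st()
q=ctrl.get_image('side'); t=np.linspace(0,2*np.pi,720); im=q['image'].copy()
for z,col in((.117,(0,0,255)),(.107,(0,255,0))):
  for uv in proj(q,np.c_[.592+.08*np.cos(t),-.0195+.08*np.sin(t),0*t+z]): im[int(round(uv[1])),int(round(uv[0]))]=col
cv2.imwrite('pics/k.png',np.hstack([cv2.resize(c[180:255,245:345],(400,300),interpolation=0) for c in(q['image'],im)]))
E
```

```text
t: 17.35
tool_pos: [0.4978, -0.0596, 0.0931]
tool_rot: [-3.078, -0.626, 0.001]
contact_force: [-0.2, -0.8, -0.1]
opening: 0.0257
tcp angle -158.4 r 0.1036 yaw 23.0 F tool [-0.5  0.7  0.1] z 0.0931
```

View pics/k.png

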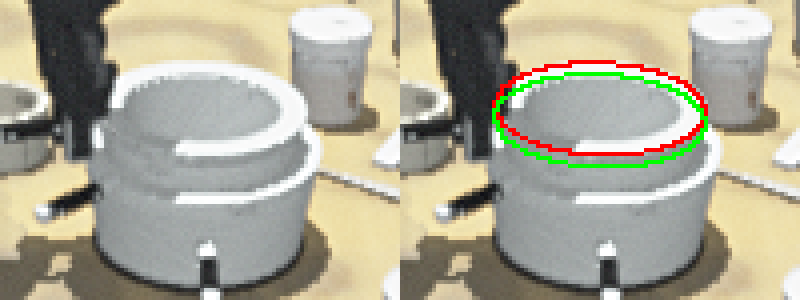

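It is proud: the red ring (0.117 m) matches. Now the clockwise sweep.

```bash
python3 -m jog '[0.3,0,-0.003,0,0,0,0, 0.3,0,-0.003,0,0,0,0, 0.3,0,-0.0036,0,0,0,2, 0.3,0,-0.0036,0,0,0,2, 0.3,0,-0.0036,0,0,0,2, 0.3,0,-0.0036,0,0,0,2, 0.3,0,0,0,0,0,0]'; python3 -c "
from h import *
st()"; python3 -m jog '[0.3,0,-0.0036,0,0,0,2, 0.3,0,-0.0018,0,0,0,1, 0.3,0,0,0,0,0,0]'; python3 -c "
from h import *
st()"
```

```text
t: 18.27
tool_pos: [0.4908, -0.0403, 0.0937]
tool_rot: [-3.115, -0.411, -0.0]
contact_force: [-0.5, -0.4, 0.1]
opening: 0.0256
tcp angle -169.6 r 0.1051 yaw 15.1 F tool [-0.6  0.2 -0.1] z 0.0937
t: 18.65
tool_pos: [0.4895, -0.0353, 0.0937]
tool_rot: [-3.124, -0.329, -0.0]
contact_force: [-0.4, 0.2, -0.3]
opening: 0.0258
tcp angle -172.4 r 0.1055 yaw 12.0 F tool [-0.3 -0.3  0.3] z 0.0937
```

```bash
python3 -m jog '[0.3,0,-0.0027,0,0,0,1.5, 0.3,0,-0.0018,0,0,0,1, 0.3,0,0,0,0,0,0]'; python3 -c "
from h import *
st()"
```

```text
t: 19.02
tool_pos: [0.4885, -0.0308, 0.0936]
tool_rot: [-3.131, -0.26, 0.0]
contact_force: [-0.8, -0.6, -0.4]
opening: 0.0256
tcp angle -174.9 r 0.106 yaw 9.5 F tool [-0.9  0.4  0.4] z 0.0936
```

```bash
python3 -m jog '[0.3,0,-0.0018,0,0,0,1, 0.3,0,-0.0018,0,0,0,1, 0.3,0,0,0,0,0,0]'; python3 -c "
from h import *
st()"
```

```text
t: 19.4
tool_pos: [0.488, -0.0272, 0.0936]
tool_rot: [-3.135, -0.205, 0.0]
contact_force: [0.1, 0.0, 0.6]
opening: 0.0257
tcp angle -176.9 r 0.1063 yaw 7.5 F tool [ 0.1 -0.  -0.6] z 0.0936
```

```bash
python3 -m jog '[0.3,0,-0.0018,0,0,0,1, 0.3,0,-0.0009,0,0,0,0.5, 0.3,0,0,0,0,0,0]'
python3 - <<'E'
from h import *
st()
q=ctrl.get_image('side'); t=np.linspace(0,2*np.pi,720); im=q['image'].copy()
for z,col in((.117,(0,0,255)),(.107,(0,255,0))):
  for uv in proj(q,np.c_[.592+.08*np.cos(t),-.0195+.08*np.sin(t),0*t+z]): im[int(round(uv[1])),int(round(uv[0]))]=col
cv2.imwrite('pics/l.png',np.hstack([cv2.resize(c[180:255,245:345],(400,300),interpolation=0) for c in(q['image'],im)]))
E
```

```text
t: 19.77
tool_pos: [0.4877, -0.0246, 0.0936]
tool_rot: [-3.137, -0.165, 0.0]
contact_force: [-0.5, 0.4, -1.3]
opening: 0.0255
tcp angle -178.3 r 0.1065 yaw 6.0 F tool [-0.5 -0.4  1.3] z 0.0936
```

View pics/l.png

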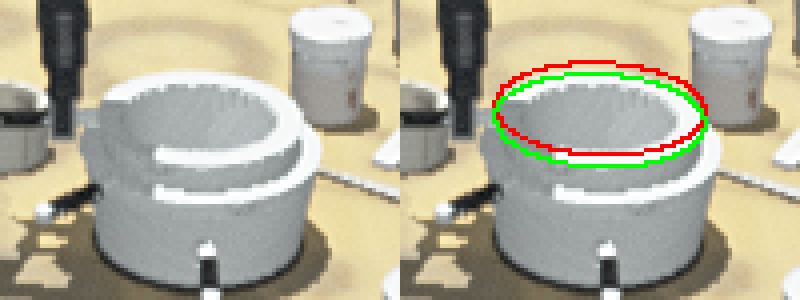

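The flange now matches the green (home) ring. One more gentle nudge to feel the stop.

```bash
python3 -m jog '[0.3,0,-0.0015,0,0,0,0.8, 0.3,0,0,0,0,0,0]'; python3 -c "
from h import *
st()"
```

```text
t: 20.08
tool_pos: [0.4875, -0.0231, 0.0936]
tool_rot: [-3.138, -0.143, 0.0]
contact_force: [-0.1, -0.4, -0.3]
opening: 0.0253
tcp angle -179.1 r 0.1066 yaw 5.2 F tool [-0.2  0.4  0.3] z 0.0936
```

```bash
python3 -m jog '[0.3,0,-0.0015,0,0,0,0.8, 0.3,0,0,0,0,0,0]'; python3 -c "
from h import *
st()"
```

```text
t: 20.32
tool_pos: [0.4876, -0.0218, 0.0938]
tool_rot: [3.139, 0.121, 0.001]
contact_force: [1.2, -0.7, -0.8]
opening: 0.0254
tcp angle -179.8 r 0.1065 yaw 4.4 F tool [1.1 0.8 0.8] z 0.0938
```

```bash
python3 -m jog '[0.3,0,-0.0015,0,0,0,0.5, 0.3,0,0,0,0,0,0]'; python3 -c "
from h import *
st()"
```

```text
t: 20.58
tool_pos: [0.4876, -0.0203, 0.0939]
tool_rot: [3.139, 0.107, 0.001]
contact_force: [0.5, -1.5, 0.1]
opening: 0.0256
tcp angle 179.4 r 0.1065 yaw 3.9 F tool [ 0.4  1.6 -0.1] z 0.0939
```

```bash
python3 -m jog '[0.3,0,-0.0015,0,0,0,0.5, 0.3,0,0,0,0,0,0]'; python3 -c "
from h import *
st()"
```

```text
t: 20.82
tool_pos: [0.4876, -0.0196, 0.0939]
tool_rot: [3.138, 0.093, 0.002]
contact_force: [2.4, -5.2, -0.4]
opening: 0.0257
tcp angle 179.0 r 0.1065 yaw 3.4 F tool [2.1 5.3 0.4] z 0.0939
```

Firm stop at 5.3 N. I centre the fingers off the handle, rise, clear out and check.

```bash
python3 -m jog '[0.3,0,0.003,0,0,0,0, 0.3,0,0.0035,0,0,0,0, 0.3,0,0,-0.02,0,0,0, 0.3,0,0,-0.06,0,0,0, 0.3,0,0,-0.06,0,0,0, 0.3,-0.02,0.05,-0.02,0,0,0, 0.3,0,0.06,0,0,0,0, 0.3,0,0.06,0,0,0,0, 0.3,0,0.06,0,0,0,0, 0.3,0,0.06,0,0,0,0]'; python3 -m jog '[0.3,0,0.05,0,0,0,0, 0.3,0,0.05,0,0,0,0, 0.3,0,0,0,0,0,0]'
python3 - <<'E'
from h import *
p=ctrl.get_image('top');q=ctrl.get_image('side'); t=np.linspace(0,2*np.pi,720); im=q['image'].copy()
print('small',circ(p,white(p['image']),(.592,-.0195),.107,.08))
for r,z,col in((.08,.117,(0,0,255)),(.08,.107,(0,255,0)),(.094,.084,(255,0,0))):
  for uv in proj(q,np.c_[.592+r*np.cos(t),-.0195+r*np.sin(t),0*t+z]): im[int(round(uv[1])),int(round(uv[0]))]=col
for n in('jar','tape','scoop'): print(n,[np.round(b['box']) for b in ctrl.boxes_of(n,p)[:1]])
print(ctrl.get_obs()['contact_force'])
cv2.imwrite('pics/m.png',np.vstack([np.hstack([cv2.resize(c[180:255,245:345],(400,300),interpolation=0) for c in(q['image'],im)]),cv2.resize(p['image'][150:270,190:510],(800,300),interpolation=2)]))
E
```

```text
t: 22.08
tool_pos: [0.4845, -0.3175, 0.2533]
tool_rot: [-3.139, -0.093, 0.0]
contact_force: [1.2, -0.1, 0.6]
opening: 0.0255
t: 22.45
tool_pos: [0.4899, -0.4181, 0.2522]
tool_rot: [-3.138, -0.088, 0.002]
contact_force: [-0.0, 0.7, -0.2]
opening: 0.0258
small [ 0.58672417 -0.01881212  0.09230545]
jar [array([203., 161.,  29.,  27.])]
tape [array([240., 261.,  28.,  34.])]
scoop [array([402., 236.,  45.,  18.])]
[ 0.24490568  0.32066703 -0.02071393]
```

View pics/m.png

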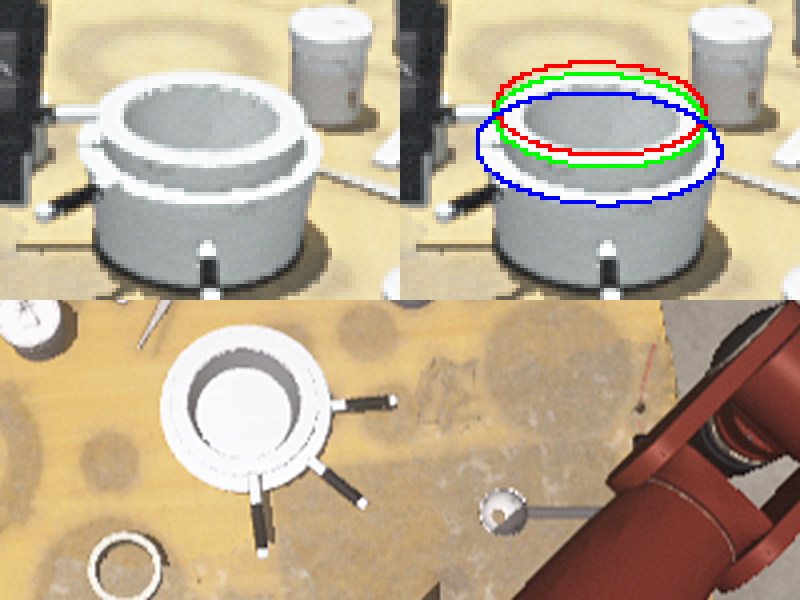

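Green and blue rings (both pans home) match the rims, the three handles are fanned, and the robot is clear.

```bash
python3 -c "
from station import ctrl
print(ctrl.finish_job())"
```

```text
the job is handed in; nothing more can be done
None
```

Both pans are home and the three handles are fanned. I handed the job in at about 22.5 s with the robot clear.

- **Middle pan:** I pushed its handle clockwise with the shut fingers at about 1–2 N. The push force fell away as it dropped, then it met a firm stop at about 11 N along the push. Its handle ended about 44° clockwise of the large one. From the side view its flange underside is at about 82–84 mm (81 home, 91 proud).
- **Small pan:** I carried it by the handle and set it down proud with its handle about 25° clockwise of the middle one. I then pushed it clockwise until it dropped and met a stop at 5.3 N. In the last side view its rim matches the home height to about a pixel (3 mm).

**Checks that were less clear:**
- The small handle rests near the clockwise end of its play, about 44° from the middle handle.
- My last automatic circle fit of the small pan from the top camera gave 92 mm radius instead of 80 mm. It had caught the white flange of the middle pan underneath, so I judged the final fit from the side view.
- In the last picture the jar and tape are within a few pixels of where they started. The scoop's bowl is in view, but the arm hides its handle, so its box came out shorter; nothing touched it.

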